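# Set the click stop on a press-brake gauging fence and gauge a bracket

### The arm

A 6-joint arm with a two-finger parallel gripper is mounted at the origin on the work surface. World frame = base frame: x ahead of the robot, y to its left, z up, the work surface at z = 0. Lengths are in m, angles in degrees, forces in N, time in s.
With the tool pointing down it reaches from about 0.35 to 0.725 m from the base axis. Payload 6 kg.
Tool frame: the origin (TCP) lies midway between the tips of the shut fingers; the grasp point (between the pads) lies 19 mm behind it (grasp_offset is the distance from the TCP to the grasp point, in m); z points along the fingers, y is the line along which they close (so a half turn about z gives the same grasp; the last joint's range is limited). The gripper opens to 85 mm and grips with 20 to 120 N. Pads are 22 mm wide; open, the fingers measure 114 mm over their backs; the gripper's body (76 mm by 85 mm) begins 54 mm behind the grasp point. The pads swing forward as they close: fully open they stand 13 mm farther back than shut.
Start: joints at [91.026, 2.303, 4.859, 0, -92.561, -19.12], TCP at [0.186, 0.57, 0.231] pointing down, gripper open.
Joint ranges: [-146.85, 146.85], [-73.84, 115.35], [-62.03, 85.46], [-188.31, 113.3], [-161.28, -10.13], [-171.36, 171.36]. Speed limits (degrees/s): [147.25, 147.25, 172.46, 180, 180, 180].

### API

Orientations are given as [roll, pitch, yaw] about the fixed x, y, z axes, in that order (R = Rz(yaw) Ry(pitch) Rx(roll)).
In Python, from cell import state, read_camera, calibration, close_job, grasp_offset gives the robot as it stands.
- The arm moves only by the shell command python3 -m pendant 'ROWS'. ROWS is JSON, a list of rows, each an object with "dp": the shift along the tool's x, y, z scaled (see below), a list of three; "twist": the turn, a rotation vector about the tool's x, y, z scaled (see below), a list of three; "gripper": the gripper command: -1 is shut, 1 is fully open, values between are in proportion. In form: [{"dp": [tx, ty, tz], "twist": [wx, wy, wz], "gripper": gripper}, ...]. A call has exactly 10 rows; each row shifts and turns the commanded pose from where the row before left it, along the tool's axes as they then stand; what a row does not reach is not made up. The controller multiplies each number of a shift by 12 cm and each number of a turn by 30 degrees. A row lasts 1/12 s, in which the tool goes at most 41.7 mm and 7.16 degrees, less where a joint would pass 70% of its speed; a pose out of reach is approached as far as the arm can. A call with a number of a shift or a turn outside -1 to 1 is refused whole. A call with a gripper value outside its range is refused whole. The fingers move at their own pace and stop on an object; the grip force is fixed at half the most. Time passes only in rows, so rows that do not move let the fingers close, or fill a call up. It gives the time, the measured TCP pose, the force, the opening and the grip force at its end, in the units of the state.
- state(): the state, without advancing time (a new reading comes with each control period).
- read_camera(name): name is "side" or "top"; returns the picture (384x512x3 uint8, red, green, blue); there is no depth.
- calibration(name): a dict with "camera_matrix" (3x3 intrinsics, pixels), "dist" ([k1, k2, p1, p2, k3] as OpenCV has them; the pictures are not rectified), "R" (3x3) and "t" (3): a world point X has camera coordinates R X + t. Camera axes: x right, y down, z forward; pixel columns grow to the right and rows downward; lengths in m; the calibration is good to about 2 mm. A picture is of the moment at which its call begins. calibration takes no time and is no camera call.
- close_job(): hands the job in; it is judged then, once.
The state is a dict: "clock": time; "joint_pos": joint angles; "qd": joint speeds; "tau": joint torques, N m; "ee_pos": TCP position; "tcp_rot": TCP orientation; "contact_force": force on the tool from outside, world axes, zero at the start; "moment": the same for the moment, N m; "width": opening from 0.0 (shut) to 1.0 (fully open); "grip_force": force on a finger pad.
Only numpy, scipy, OpenCV 4.12 (cv2) and the standard library are available. Lean on these libraries where they do the work, as an engineer would, in place of code of your own. Each camera call takes 0.05 s, during which the arm holds its last target. There are 200 camera calls.

### The job

Set the click stop on the gauging fence: with a fingertip push its red lever along the rail, counting the clicks, until the stop sits in the third notch from its parked end, and do not run it on past that notch. Then push the bent dark steel bracket along the plate until its front edge lies flat against the brass stop finger. Do not pick up or tip the bracket, leave the stop clicked in its third notch, and leave the other things on the table where they are.

Things in the scene. Friction and masses are not known exactly. Their poses are not given: they have to be found in the camera images.
- gauge: Gauging fence fixed to the table: plate 190 x 440 mm (x -100 to +90 mm, y +-220), 12 mm thick; origin under it at table level; yaw up to 0.28 rad. Along y on its far (+x) side runs a rail 40 mm wide, centred at x +60 mm, near side (fence) at x +40 mm; rail top at 38 mm, dark notched strip on it to 43, end blocks to 46 mm. The stop is pushed along the gauge's +y.
- stop (a joint): Stop's position, m, along the gauge's +y; 0 = parked end, 0.150 = far end. Starts at 0 to 0.020. Five notches 10 mm wide: 0.040, 0.065, 0.090 (third), 0.115, 0.140; a sprung ball pulls the stop to a notch's centre over the last 4 mm. Between notches it slides at 2 to 3 N and stays put; leaving a notch, either way, takes about 11 N, a stiff wall that lets go within 5 mm.
- stop_lever (a point): Centre of the back face (to the gauge's -y, where to push) of the upright red lever on the stop: 34 mm wide along x, 8 mm thick, 60 to 105 mm above the table; this point at 82 mm. It does not tilt. Under it a grey saddle, 52 mm wide, from 8 mm behind this point to 36 mm ahead, top at 60 mm. At joint value q the point is at x +60 mm, y -179 mm + q in the gauge's frame.
- stop_face (a point): Centre of the gauging face of the brass stop finger (faces the gauge's +y, square to the rail; axes as the gauge's). The finger sticks out of the saddle across the plate: face 78 mm long along x, from 14 to 44 mm above the table; moves with the stop. This point lies 36 mm to +y and 64 mm to -x of point stop_lever.
- bracket: Loose L bracket of 3 mm dark steel sheet, 0.3 to 0.46 kg, lying on the plate at the +y side of the stop. Base 90 (x) x 100 mm (y), upright flange along its +y end, 90 mm wide, 3 mm thick, 42 mm high. Origin under the base's middle (12 mm above the table). Axes along the gauge's within 0.1 rad; the front edge, for the stop, is the -y one. Slides at 1.5 to 3.5 N.
- bracket_edge (a point): Middle of the bracket's front edge (90 mm long, 3 mm thick), half way up the sheet's thickness, 50 mm to the bracket's -y of its origin.
- bracket_flange (a point): Centre of the outer face of the bracket's upright flange (the face towards the bracket's +y, to be pushed), 50 mm to the +y of its origin and 21 mm above its underside.
- die_block: Bystander: dark steel V-die segment, 46 x 60 mm, 50 mm high, loose on the table behind (+x of) the rail; origin under its centre.
- try_square: Bystander: small steel try square lying flat behind the rail, about 115 x 75 mm, 16 mm high; origin on its underside near the middle.
- oil_can: Bystander: upright can, 56 mm across, 125 mm high, on the table off the gauge's -y end; origin under its centre.
- driver: Bystander: screwdriver with an orange handle lying on the table off the gauge's +y end; origin on its underside.
Mind the look-alikes: they are no part of the job. Leave any green or purple look-alike of the bracket alone.

How it is judged:
By the outcome, as a careful person would: the job done as asked, in the order asked, and still so for the second after the job is handed in, with the robot touching nothing.
It also fails if it takes over 67 s, if anything falls off the work surface, if the arm or the gripper's body presses on something with over 40 N, if the wrist force passes 120 N, or if a joint passes its speed limit or range.

## Working session

There is one attempt and no reset: what is moved stays moved. The work goes in short steps, Python scripts to look and compute and a shell command to move; the robot and the scene stay as the last step left them, time stands still between calls to the robot, and variables do not carry over. Pictures are saved under pics/ and viewed, at most 10 in all, crops included, and the job is handed in when it is done.

```bash
mkdir -p pics; ls; python3 - <<'E'
from cell import *
import cv2,numpy as np
for n in("top","side"):
    im=read_camera(n); np.save(f"pics/{n}0.npy",im); cv2.imwrite(f"pics/{n}0.png",cv2.resize(im[:,:,::-1],(800,600),interpolation=cv2.INTER_CUBIC))
    c=calibration(n); print(n,c)
print(state(), grasp_offset)
E
```

```text
pics
top {'camera_matrix': array([[363.7666717 ,   0.        , 254.25185556],
       [  0.        , 363.7666717 , 192.71022075],
       [  0.        ,   0.        ,   1.        ]]), 'dist': array([-0.00919961,  0.        ,  0.        ,  0.        ,  0.        ]), 'R': array([[-0.00491142, -0.99929991, -0.03708854],
       [-0.98458574,  0.01131692, -0.1745361 ],
       [ 0.17483363,  0.03565962, -0.98395203]]), 't': array([0.0484939 , 0.57648086, 0.86239145])}
side {'camera_matrix': array([[403.00747152,   0.        , 250.50349907],
       [  0.        , 403.00747152, 189.10609875],
       [  0.        ,   0.        ,   1.        ]]), 'dist': array([-0.09423682,  0.        ,  0.        ,  0.        ,  0.        ]), 'R': array([[-0.98341933, -0.18116424,  0.00812089],
       [-0.14207052,  0.74182812, -0.65536784],
       [ 0.11270491, -0.64565514, -0.75526621]]), 't': array([0.56794942, 0.11840961, 1.28510516])}
{'clock': 0.1, 'joint_pos': array([ 9.10269051e+01,  2.33681234e+00,  4.80675409e+00, -2.24814256e-02,
       -9.25627304e+01, -1.91183632e+01]), 'qd': array([-0.08300635,  0.02814486,  0.14139328,  0.04714553, -0.02253263,
        0.08055845]), 'tau': array([-5.96024824e-03, -3.69340217e+01,  3.48286092e+01,  6.95173457e+00,
       -4.43749479e-03,  2.93855308e-06]), 'ee_pos': array([0.18617733, 0.57006306, 0.23035363]), 'tcp_rot': array([ 1.79904973e+02, -9.16841227e-03, -1.80904634e+01]), 'contact_force': array([0.08416365, 0.00600084, 0.16654734]), 'moment': array([ 4.27581628e-05, -2.08086604e-02,  2.33253482e-02]), 'grip_force': 0.0, 'width': 0.9979449568273461} 0.0187
```

View pics/top0.png

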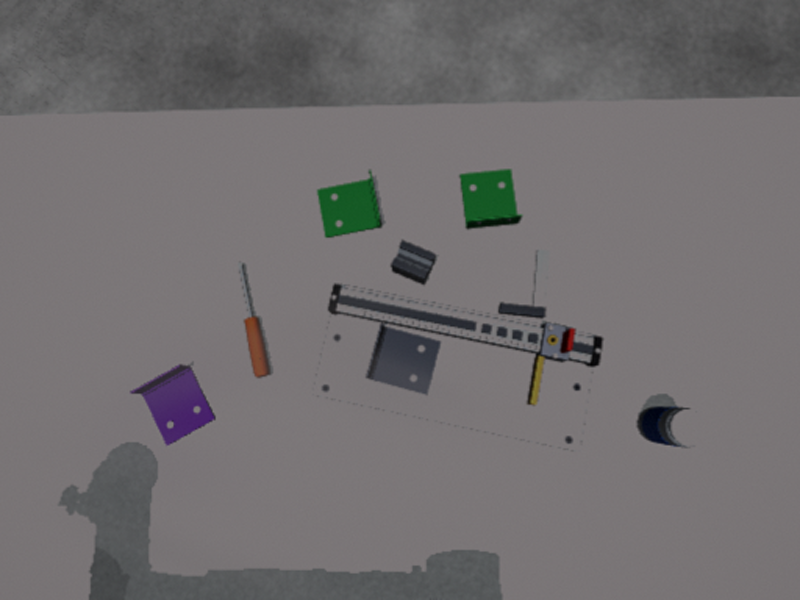

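View pics/side0.png

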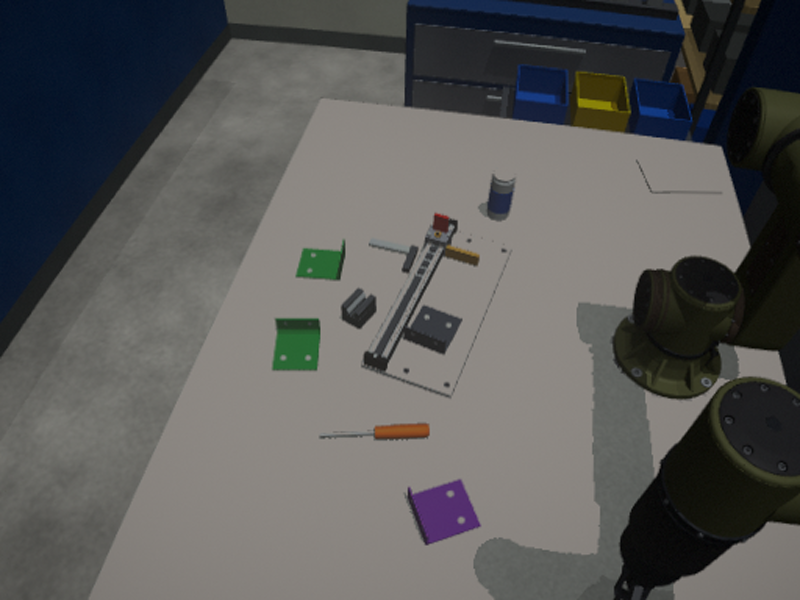

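The top view (800x600) shows the fence with its +y end to the left. End blocks are at (336,298) and (597,350), the red lever at (568,341), the brass finger at (537,380) and the dark bracket at (404,360) with its flange on the left. Green and purple brackets are the look-alikes.

```bash
cat >h.py <<'E'
from cell import *
import cv2,numpy as np
def ray(n,px):
    c=calibration(n);u=cv2.undistortPoints(np.array([[px]],float),c["camera_matrix"],c["dist"])[0,0]
    R,t=c["R"],c["t"];return -R.T@t,R.T@np.r_[u,1]
def onz(n,px,z):
    o,d=ray(n,px);return o+d*(z-o[2])/d[2]
def two(pa,pb):
    (o,d),(p,e)=ray("top",pa),ray("side",pb)
    s=np.linalg.lstsq(np.c_[d,-e],p-o,rcond=None)[0];return (o+s[0]*d+p+s[1]*e)/2
def mask(im,k):
    h=cv2.cvtColor(im,cv2.COLOR_RGB2HSV);H,S,V=cv2.split(h)
    return {"red":((H<6)|(H>174))&(S>150)&(V>60),"yel":(H>18)&(H<32)&(S>110)&(V>60),"dark":(V<75)}[k].astype(np.uint8)
def blobs(m,amin=12):
    cs,_=cv2.findContours(m,cv2.RETR_EXTERNAL,cv2.CHAIN_APPROX_NONE)
    return [c for c in cs if cv2.contourArea(c)>amin]
E
python3 - <<'E'
from h import *
np.set_printoptions(precision=4,suppress=True)
for n in("top","side"):
    im=np.load(f"pics/{n}0.npy")
    for k in("red","yel","dark"):
        for c in blobs(mask(im,k)):
            r=cv2.minAreaRect(c)
            if cv2.contourArea(c)<3000 and 150<r[0][1]*1.56<480:print(n,k,cv2.contourArea(c),np.round(cv2.boxPoints(r),1).tolist())
im=np.load("pics/top0.npy")
cv2.imwrite("pics/crop.png",cv2.convertScaleAbs(cv2.resize(im[170:300,190:395,::-1],None,fx=3.9,fy=3.9,interpolation=cv2.INTER_CUBIC),alpha=1.5))
E
```

```text
top red 33.5 [[362.29998779296875, 222.89999389648438], [363.79998779296875, 209.8000030517578], [367.29998779296875, 210.10000610351562], [365.8999938964844, 223.3000030517578]]
top yel 94.5 [[338.70001220703125, 257.79998779296875], [343.79998779296875, 227.5], [347.6000061035156, 228.10000610351562], [342.6000061035156, 258.3999938964844]]
top yel 20.5 [[351.0, 215.0], [356.0, 215.0], [356.0, 220.0], [351.0, 220.0]]
top dark 432.5 [[405.20001220703125, 279.1000061035156], [411.5, 253.89999389648438], [440.0, 261.0], [433.70001220703125, 286.20001220703125]]
top dark 97.5 [[85.4000015258789, 249.89999389648438], [119.19999694824219, 231.6999969482422], [121.0, 235.0], [87.19999694824219, 253.1999969482422]]
top dark 148.0 [[363.70001220703125, 230.1999969482422], [369.1000061035156, 211.0], [387.20001220703125, 216.1999969482422], [381.79998779296875, 235.39999389648438]]
top dark 22.5 [[338.0, 219.0], [338.0, 213.0], [343.0, 213.0], [343.0, 219.0]]
top dark 23.5 [[328.0, 211.0], [333.0, 211.0], [333.0, 217.0], [328.0, 217.0]]
top dark 52.0 [[357.79998779296875, 224.89999389648438]
[... 1568 characters left out ...]
.0, 195.0], [227.0, 212.0]]
side dark 61.0 [[256.29998779296875, 172.3000030517578], [262.6000061035156, 156.60000610351562], [267.3999938964844, 158.60000610351562], [261.1000061035156, 174.1999969482422]]
side dark 27.0 [[214.6999969482422, 177.89999389648438], [219.5, 155.89999389648438], [221.60000610351562, 156.39999389648438], [216.89999389648438, 178.39999389648438]]
side dark 1194.0 [[230.0, 231.89999389648438], [279.70001220703125, 134.6999969482422], [320.0, 155.3000030517578], [270.29998779296875, 252.5]]
side dark 251.5 [[310.3999938964844, 138.39999389648438], [314.6000061035156, 113.5999984741211], [328.3999938964844, 115.9000015258789], [324.20001220703125, 140.6999969482422]]
```

View pics/crop.png

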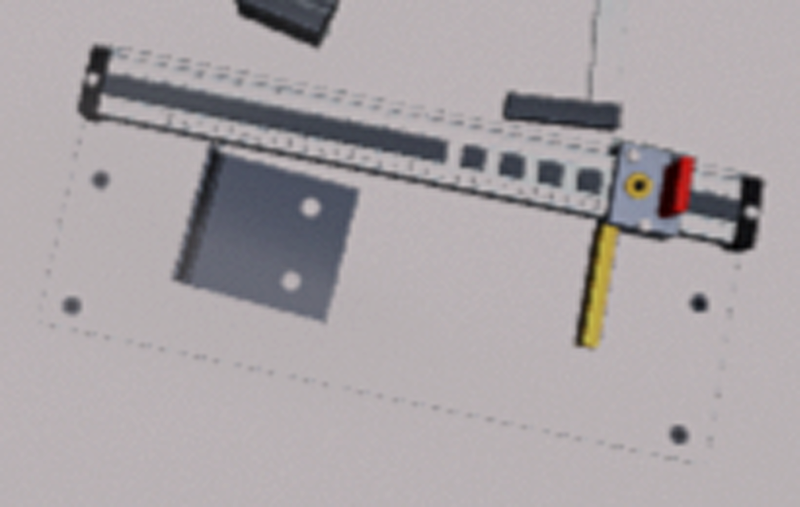

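```bash
python3 - <<'E'
from h import *
np.set_printoptions(precision=4,suppress=True)
P=lambda x,y,z:onz("top",(190+(x+.5)/3.9-.5,170+(y+.5)/3.9-.5),z)
a,b=P(93,79,.046),P(751,212,.046)
na,nb=P(42,322,.012),P(692,462,.012)
for u,v in((a,b),(na,nb)):
    d=u-v;print("len",np.linalg.norm(d),"yaw",np.degrees(np.arctan2(-d[0],d[1])))
d1=a-b;d2=na-nb;yaw=(np.arctan2(-d1[0],d1[1])+np.arctan2(-d2[0],d2[1]))/2
ex=np.array([np.cos(yaw),np.sin(yaw)]);ey=np.array([-np.sin(yaw),np.cos(yaw)])
O1=(a+b)[:2]/2-.06*ex;O2=(na+nb)[:2]/2+.1*ex
O=(O1+O2)/2;print("O",O1,O2,O,"yaw",np.degrees(yaw))
G=lambda p:np.array([(p[:2]-O)@ex,(p[:2]-O)@ey])
for nm,x,y,z in[("brass tip front",577,346,.044),("brass tip back",596,348,.044),("brass root front",600,225,.044),("red top far",684,157,.105),("red top far back",694,157,.105),("saddle left far",617,145,.06),("saddle left near",610,220,.06),("saddle right",680,235,.06),
 ("notch1",588,180,.043),("n2",549,173,.043),("n3",511,165,.043),("n4",473,157,.043),
 ("br front far",358,188,.015),("br front near",326,322,.015),("fl far",214,147,.054),("fl near",180,279,.054)]:
    p=P(x,y,z);print(nm,p[:2],G(p))
for q in (0,.09):
    print("lever q",q,O+.06*ex+(-.179+q)*ey,"face",O-.004*ex+(-.143+q)*ey)
np.savez("g.npz",O=O,yaw=yaw)
E
```

```text
len 0.428053932211126 yaw -12.176885228701837
len 0.4276827808310556 yaw -12.199849625865717
O [ 0.4826 -0.0488] [ 0.4831 -0.046 ] [ 0.4828 -0.0474] yaw -12.188367427283778
brass tip front [ 0.4134 -0.1583] [-0.0444 -0.1231]
brass tip back [ 0.4121 -0.1701] [-0.0432 -0.1348]
brass root front [ 0.4888 -0.1761] [ 0.033  -0.1246]
red top far [ 0.524 -0.215] [ 0.0756 -0.1552]
red top far back [ 0.5239 -0.2209] [ 0.0768 -0.1609]
saddle left far [ 0.5377 -0.1858] [ 0.0828 -0.1237]
saddle left near [ 0.4906 -0.1792] [ 0.0354 -0.1271]
saddle right [ 0.4809 -0.2218] [ 0.035  -0.1709]
notch1 [ 0.5176 -0.1701] [ 0.0599 -0.1126]
n2 [ 0.5224 -0.1455] [ 0.0593 -0.0876]
n3 [ 0.5277 -0.1216] [ 0.0595 -0.063 ]
n4 [ 0.5331 -0.0975] [ 0.0597 -0.0384]
br front far [ 0.5168 -0.0246] [0.0284 0.0294]
br front near [ 0.4295 -0.0023] [-0.0616  0.0328]
fl far [0.5398 0.0682] [0.0312 0.125 ]
fl near [0.4562 0.0896] [-0.0549  0.1283]
lever q 0 [ 0.5037 -0.235 ] face [ 0.4487 -0.1863]
lever q 0.09 [ 0.5227 -0.1471] face [ 0.4677 -0.0984]
```

```bash
python3 -m pendant '[{"dp":[0,0,0],"twist":[0,0,0.2387],"gripper":-1},{"dp":[0,0,0],"twist":[0,0,0.2387],"gripper":-1},{"dp":[0,0,0],"twist":[0,0,0.2387],"gripper":-1},{"dp":[0,0,0],"twist":[0,0,0.2387],"gripper":-1},{"dp":[0,0,0],"twist":[0,0,0.2387],"gripper":-1},{"dp":[0,0,0],"twist":[0,0,0.2387],"gripper":-1},{"dp":[0,0,0],"twist":[0,0,0.2387],"gripper":-1},{"dp":[0,0,0],"twist":[0,0,0.2387],"gripper":-1},{"dp":[0,0,0],"twist":[0,0,0.2387],"gripper":-1},{"dp":[0,0,0],"twist":[0,0,0.2387],"gripper":-1}]'
python3 -m pendant '[{"dp":[0,0,0],"twist":[0,0,0.208],"gripper":-1},{"dp":[0,0,0],"twist":[0,0,0.208],"gripper":-1},{"dp":[0.258,-0.167,0],"twist":[0,0,0],"gripper":-1},{"dp":[0.258,-0.167,0],"twist":[0,0,0],"gripper":-1},{"dp":[0.258,-0.167,0],"twist":[0,0,0],"gripper":-1},{"dp":[0.258,-0.167,0],"twist":[0,0,0],"gripper":-1},{"dp":[0.258,-0.167,0],"twist":[0,0,0],"gripper":-1},{"dp":[0.258,-0.167,0],"twist":[0,0,0],"gripper":-1},{"dp":[0.258,-0.167,0],"twist":[0,0,0],"gripper":-1},{"dp":[0.258,-0.167,0],"twist":[0,0,0],"gripper":-1}]'
```

```text
clock: 0.93
ee_pos: [0.1862, 0.5701, 0.2306]
tcp_rot: [180.0, -0.1, -90.1]
contact_force: [0.1, -1.1, 1.2]
width: -0.002
grip_force: 0.0
clock: 1.77
ee_pos: [0.2908, 0.2926, 0.231]
tcp_rot: [180.0, -0.0, -102.1]
contact_force: [0.9, 1.0, -0.3]
width: -0.0
grip_force: 0.0
```

```bash
python3 -m pendant '[{"dp":[0.258,-0.167,0],"twist":[0,0,0],"gripper":-1},{"dp":[0.258,-0.167,0],"twist":[0,0,0],"gripper":-1},{"dp":[0.258,-0.167,0],"twist":[0,0,0],"gripper":-1},{"dp":[0.258,-0.167,0],"twist":[0,0,0],"gripper":-1},{"dp":[0.258,-0.167,0],"twist":[0,0,0],"gripper":-1},{"dp":[0.258,-0.167,0],"twist":[0,0,0],"gripper":-1},{"dp":[0.258,-0.167,0],"twist":[0,0,0],"gripper":-1},{"dp":[0.258,-0.167,0],"twist":[0,0,0],"gripper":-1},{"dp":[0.258,-0.167,0],"twist":[0,0,0],"gripper":-1},{"dp":[0.258,-0.167,0],"twist":[0,0,0],"gripper":-1}]'
python3 -m pendant '[{"dp":[0.258,-0.167,0],"twist":[0,0,0],"gripper":-1},{"dp":[0.258,-0.167,0],"twist":[0,0,0],"gripper":-1},{"dp":[0.258,-0.167,0],"twist":[0,0,0],"gripper":-1},{"dp":[0.258,-0.167,0],"twist":[0,0,0],"gripper":-1},{"dp":[0.258,-0.167,0],"twist":[0,0,0],"gripper":-1},{"dp":[0.258,-0.167,0],"twist":[0,0,0],"gripper":-1},{"dp":[0,0,0.2],"twist":[0,0,0],"gripper":-1},{"dp":[0,0,0.2],"twist":[0,0,0],"gripper":-1},{"dp":[0,0,0],"twist":[0,0,0],"gripper":-1},{"dp":[0,0,0],"twist":[0,0,0],"gripper":-1}]'
python3 - <<'E'
from h import *
g=np.load("g.npz");y=float(g["yaw"]);p=state()["ee_pos"][:2]-g["O"]
print(p@[np.cos(y),np.sin(y)],p@[-np.sin(y),np.cos(y)])
im=read_camera("side");cv2.imwrite("pics/s1.png",cv2.resize(im[90:230,220:390,::-1],None,fx=4,fy=4,interpolation=cv2.INTER_CUBIC))
E
```

```text
clock: 2.6
ee_pos: [0.4214, -0.0525, 0.2313]
tcp_rot: [-180.0, 0.0, -102.2]
contact_force: [0.4, 0.4, 0.6]
width: -0.006
grip_force: 0.0
clock: 3.43
ee_pos: [0.4988, -0.2575, 0.1821]
tcp_rot: [179.8, -0.0, -102.2]
contact_force: [0.0, 0.2, 1.6]
width: 0.002
grip_force: 0.0
0.05994143277667561 -0.20198426238750647
```

View pics/s1.png

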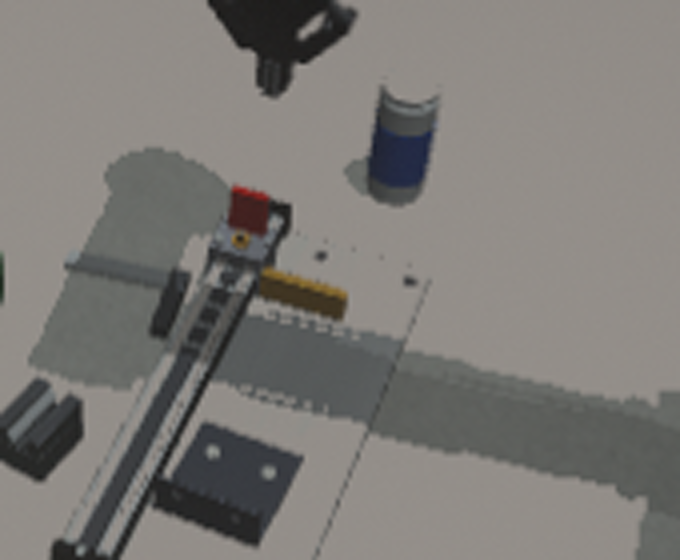

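The shut fingertips, at (272,85) in the crop, are high behind the red lever at (250,210). The oil can at (400,150) is well clear of them. I'll lower and creep up to the lever.

```bash
python3 -m pendant '[{"dp":[0,0,0.18],"twist":[0,0,0],"gripper":-1},{"dp":[0,0,0.18],"twist":[0,0,0],"gripper":-1},{"dp":[0,0,0.18],"twist":[0,0,0],"gripper":-1},{"dp":[0,0,0.18],"twist":[0,0,0],"gripper":-1},{"dp":[0,0,0.17],"twist":[0,0,0],"gripper":-1},{"dp":[0,0,0],"twist":[0,0,0],"gripper":-1},{"dp":[-0.06,0,0],"twist":[0,0,0],"gripper":-1},{"dp":[-0.06,0,0],"twist":[0,0,0],"gripper":-1},{"dp":[-0.06,0,0],"twist":[0,0,0],"gripper":-1},{"dp":[0,0,0],"twist":[0,0,0],"gripper":-1}]'
python3 -m pendant '[{"dp":[-0.01,0,0],"twist":[0,0,0],"gripper":-1},{"dp":[-0.01,0,0],"twist":[0,0,0],"gripper":-1},{"dp":[-0.01,0,0],"twist":[0,0,0],"gripper":-1},{"dp":[-0.01,0,0],"twist":[0,0,0],"gripper":-1},{"dp":[-0.01,0,0],"twist":[0,0,0],"gripper":-1},{"dp":[-0.01,0,0],"twist":[0,0,0],"gripper":-1},{"dp":[-0.01,0,0],"twist":[0,0,0],"gripper":-1},{"dp":[-0.01,0,0],"twist":[0,0,0],"gripper":-1},{"dp":[-0.01,0,0],"twist":[0,0,0],"gripper":-1},{"dp":[-0.01,0,0],"twist":[0,0,0],"gripper":-1}]'
cat >gp.py <<'E'
from h import *
g=np.load("g.npz");y=float(g["yaw"]);s=state();p=s["ee_pos"][:2]-g["O"]
ex=np.array([np.cos(y),np.sin(y)]);ey=np.array([-np.sin(y),np.cos(y)])
print("gauge xy mm",np.round([p@ex*1e3,p@ey*1e3],1),"z",round(s["ee_pos"][2],4),"F gx,gy,z",np.round([s["contact_force"][:2]@ex,s["contact_force"][:2]@ey,s["contact_force"][2]],1),"t",s["clock"])
E
python3 gp.py
```

```text
clock: 4.32
ee_pos: [0.5056, -0.2351, 0.0787]
tcp_rot: [-179.8, 0.0, -102.1]
contact_force: [0.3, -0.5, 0.3]
width: 0.001
grip_force: 0.0
clock: 5.15
ee_pos: [0.5066, -0.225, 0.0765]
tcp_rot: [180.0, -0.0, -102.2]
contact_force: [-0.3, -3.9, -1.3]
width: 0.002
grip_force: 1.6
gauge xy mm [  60.7 -168.6] z 0.0765 F gx,gy,z [ 0.5 -3.8 -1.3] t 5.15
```

```bash
python3 -m pendant '[{"dp":[-0.01,0,0],"twist":[0,0,0],"gripper":-1},{"dp":[-0.01,0,0],"twist":[0,0,0],"gripper":-1},{"dp":[-0.01,0,0],"twist":[0,0,0],"gripper":-1},{"dp":[-0.01,0,0],"twist":[0,0,0],"gripper":-1},{"dp":[-0.01,0,0],"twist":[0,0,0],"gripper":-1},{"dp":[-0.01,0,0],"twist":[0,0,0],"gripper":-1},{"dp":[-0.01,0,0],"twist":[0,0,0],"gripper":-1},{"dp":[-0.01,0,0],"twist":[0,0,0],"gripper":-1},{"dp":[-0.01,0,0],"twist":[0,0,0],"gripper":-1},{"dp":[0,0,0],"twist":[0,0,0],"gripper":-1}]' >/dev/null; python3 gp.py
for i in 1 2; do python3 -m pendant '[{"dp":[-0.0025,0,0],"twist":[0,0,0],"gripper":-1},{"dp":[-0.0025,0,0],"twist":[0,0,0],"gripper":-1},{"dp":[-0.0025,0,0],"twist":[0,0,0],"gripper":-1},{"dp":[-0.0025,0,0],"twist":[0,0,0],"gripper":-1},{"dp":[0,0,0],"twist":[0,0,0],"gripper":-1},{"dp":[0,0,0],"twist":[0,0,0],"gripper":-1},{"dp":[0,0,0],"twist":[0,0,0],"gripper":-1},{"dp":[0,0,0],"twist":[0,0,0],"gripper":-1},{"dp":[0,0,0],"twist":[0,0,0],"gripper":-1},{"dp":[0,0,0],"twist":[0,0,0],"gripper":-1}]' >/dev/null;  python3 gp.py; done
```

```text
gauge xy mm [  60.7 -156.9] z 0.0765 F gx,gy,z [ 0.8 -0.7 -0.2] t 5.9833
gauge xy mm [  60.8 -156.1] z 0.0766 F gx,gy,z [0.9 0.5 0.3] t 6.8167
gauge xy mm [  60.8 -155. ] z 0.0765 F gx,gy,z [-1.1 -0.5 -0.2] t 7.65
```

```bash
cat >q.py <<'E'
from h import *
import sys
g=np.load("g.npz");y=float(g["yaw"]);O=g["O"];ey=np.array([-np.sin(y),np.cos(y)])
def gy(im,n):
    # brass finger: largest yellow blob -> mean gauge-y on a fixed height
    b=[c for c in blobs(mask(im,"yel"),15) if 120<c[:,0,1].mean()<265 and 200<c[:,0,0].mean()<390]
    if not b:return None
    r=cv2.fitEllipse(max(b,key=cv2.contourArea))[0] if 0 else cv2.minAreaRect(max(b,key=cv2.contourArea))[0]
    return ((onz(n,r,.044 if n=="top" else .035)[:2]-O)@ey)*1e3
for n in("top","side"):
    i0=np.load(f"pics/{n}0.npy");im=read_camera(n)
    a,b=gy(i0,n),gy(im,n);print(n,a,b,"q~",None if b is None else 18+b-a)
    if len(sys.argv)>1 and n==sys.argv[2]:cv2.imwrite(f"pics/{sys.argv[1]}.png",cv2.convertScaleAbs(cv2.resize(im[110:300,190:395,::-1],None,fx=3.1,fy=3.1,interpolation=cv2.INTER_CUBIC),alpha=1.3))
E
python3 q.py p2 side
```

```text
top -130.17804213965644 -108.12255542120373 q~ 40.05548671845271
side -132.95560682798975 -104.49321946258641 q~ 46.462387365403345
```

View pics/p2.png

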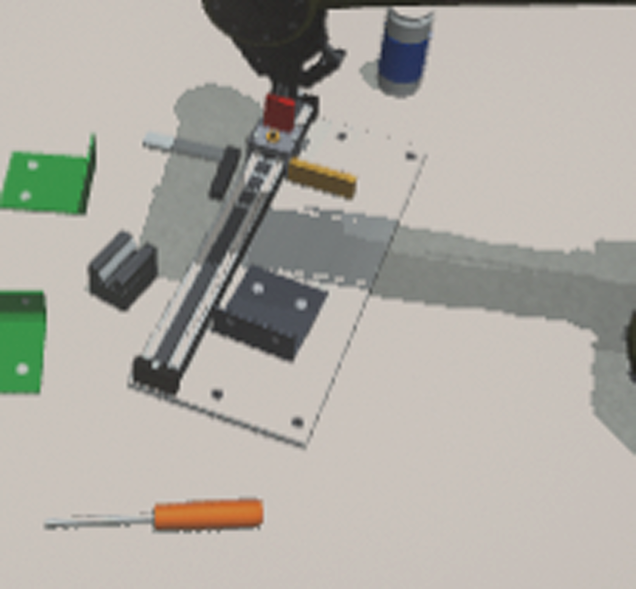

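The stop is in notch 1: the top view gives q≈40 mm, and the force dropped as it clicked in. Next I'll feel for contact and click 2.

```bash
for i in 1 2 3 4 5 6; do python3 -m pendant '[{"dp":[-0.005,0,0],"twist":[0,0,0],"gripper":-1},{"dp":[-0.005,0,0],"twist":[0,0,0],"gripper":-1},{"dp":[-0.0025,0,0],"twist":[0,0,0],"gripper":-1},{"dp":[0,0,0],"twist":[0,0,0],"gripper":-1},{"dp":[0,0,0],"twist":[0,0,0],"gripper":-1},{"dp":[0,0,0],"twist":[0,0,0],"gripper":-1},{"dp":[0,0,0],"twist":[0,0,0],"gripper":-1},{"dp":[0,0,0],"twist":[0,0,0],"gripper":-1},{"dp":[0,0,0],"twist":[0,0,0],"gripper":-1},{"dp":[0,0,0],"twist":[0,0,0],"gripper":-1}]' >/dev/null;  python3 gp.py; done
```

```text
gauge xy mm [  60.8 -153.6] z 0.0765 F gx,gy,z [ 1.  -0.1  0.7] t 8.5833
gauge xy mm [  60.8 -152. ] z 0.0765 F gx,gy,z [-0.5 -0.2  0.4] t 9.4167
gauge xy mm [  60.8 -150.5] z 0.0765 F gx,gy,z [ 0.9 -0.6  0.2] t 10.25
gauge xy mm [  60.7 -149.9] z 0.0766 F gx,gy,z [ 0.2 -5.7 -0.6] t 11.0833
gauge xy mm [  60.7 -149.3] z 0.0766 F gx,gy,z [ 2.7 -8.6 -1.2] t 11.9167
gauge xy mm [  60.7 -148.7] z 0.0766 F gx,gy,z [  3.5 -13.4  -2.6] t 12.75
```

```bash
for i in 1 2 3 4 ; do python3 -m pendant '[{"dp":[-0.005,0,0],"twist":[0,0,0],"gripper":-1},{"dp":[-0.005,0,0],"twist":[0,0,0],"gripper":-1},{"dp":[-0.0025,0,0],"twist":[0,0,0],"gripper":-1},{"dp":[0,0,0],"twist":[0,0,0],"gripper":-1},{"dp":[0,0,0],"twist":[0,0,0],"gripper":-1},{"dp":[0,0,0],"twist":[0,0,0],"gripper":-1},{"dp":[0,0,0],"twist":[0,0,0],"gripper":-1},{"dp":[0,0,0],"twist":[0,0,0],"gripper":-1},{"dp":[0,0,0],"twist":[0,0,0],"gripper":-1},{"dp":[0,0,0],"twist":[0,0,0],"gripper":-1}]' >/dev/null;  python3 gp.py; done
```

```text
gauge xy mm [  60.7 -144.5] z 0.0766 F gx,gy,z [ 1.1 -2.9 -0.8] t 13.5833
gauge xy mm [  60.8 -142.8] z 0.0765 F gx,gy,z [ 0.2  0.3 -0.5] t 14.4167
gauge xy mm [  60.8 -141.6] z 0.0766 F gx,gy,z [ 0.5 -2.1 -0.8] t 15.25
gauge xy mm [  60.7 -139.9] z 0.0765 F gx,gy,z [-0.6 -0.3 -0.3] t 16.0833
```

```bash
python3 -m pendant '[{"dp":[-0.01,0,0],"twist":[0,0,0],"gripper":-1},{"dp":[-0.01,0,0],"twist":[0,0,0],"gripper":-1},{"dp":[-0.01,0,0],"twist":[0,0,0],"gripper":-1},{"dp":[-0.01,0,0],"twist":[0,0,0],"gripper":-1},{"dp":[-0.01,0,0],"twist":[0,0,0],"gripper":-1},{"dp":[-0.01,0,0],"twist":[0,0,0],"gripper":-1},{"dp":[-0.01,0,0],"twist":[0,0,0],"gripper":-1},{"dp":[-0.01,0,0],"twist":[0,0,0],"gripper":-1},{"dp":[-0.01,0,0],"twist":[0,0,0],"gripper":-1},{"dp":[0,0,0],"twist":[0,0,0],"gripper":-1}]' >/dev/null; python3 gp.py
for i in 1 2 3 4 5; do python3 -m pendant '[{"dp":[-0.005,0,0],"twist":[0,0,0],"gripper":-1},{"dp":[-0.005,0,0],"twist":[0,0,0],"gripper":-1},{"dp":[-0.0025,0,0],"twist":[0,0,0],"gripper":-1},{"dp":[0,0,0],"twist":[0,0,0],"gripper":-1},{"dp":[0,0,0],"twist":[0,0,0],"gripper":-1},{"dp":[0,0,0],"twist":[0,0,0],"gripper":-1},{"dp":[0,0,0],"twist":[0,0,0],"gripper":-1},{"dp":[0,0,0],"twist":[0,0,0],"gripper":-1},{"dp":[0,0,0],"twist":[0,0,0],"gripper":-1},{"dp":[0,0,0],"twist":[0,0,0],"gripper":-1}]' >/dev/null;  python3 gp.py; done; python3 q.py
```

```text
gauge xy mm [  60.8 -128.6] z 0.0765 F gx,gy,z [0.2 0.1 0.1] t 16.9167
gauge xy mm [  60.7 -127.8] z 0.0765 F gx,gy,z [ 0.1  0.6 -0.7] t 17.75
gauge xy mm [  60.8 -126.2] z 0.0765 F gx,gy,z [ 0.5  0.1 -0.4] t 18.5833
gauge xy mm [  60.7 -125. ] z 0.0766 F gx,gy,z [ 0.3 -4.1 -0.1] t 19.4167
gauge xy mm [  60.7 -124.3] z 0.0766 F gx,gy,z [ 3.1 -8.4 -1.9] t 20.25
gauge xy mm [  60.7 -123.7] z 0.0766 F gx,gy,z [  3.4 -12.2  -2.2] t 21.0833
top -130.17804213965644 -81.37192416567318 q~ 66.80611797398326
side -132.95560682798975 -77.74576018601759 q~ 73.20984664197216
```

In notch 2, against its wall (TCP -125, top view q≈66). Next comes one release step, then the slide towards notch 3.

```bash
for i in 1 2 ; do python3 -m pendant '[{"dp":[-0.005,0,0],"twist":[0,0,0],"gripper":-1},{"dp":[-0.005,0,0],"twist":[0,0,0],"gripper":-1},{"dp":[-0.0025,0,0],"twist":[0,0,0],"gripper":-1},{"dp":[0,0,0],"twist":[0,0,0],"gripper":-1},{"dp":[0,0,0],"twist":[0,0,0],"gripper":-1},{"dp":[0,0,0],"twist":[0,0,0],"gripper":-1},{"dp":[0,0,0],"twist":[0,0,0],"gripper":-1},{"dp":[0,0,0],"twist":[0,0,0],"gripper":-1},{"dp":[0,0,0],"twist":[0,0,0],"gripper":-1},{"dp":[0,0,0],"twist":[0,0,0],"gripper":-1}]' >/dev/null;  python3 gp.py; done
```

```text
gauge xy mm [  60.7 -120.2] z 0.0765 F gx,gy,z [ 0.6 -3.8 -0.4] t 22.0167
gauge xy mm [  60.8 -118.5] z 0.0765 F gx,gy,z [-0.2 -0.5  0.6] t 22.85
```

```bash
python3 -m pendant '[{"dp":[-0.01,0,0],"twist":[0,0,0],"gripper":-1},{"dp":[-0.01,0,0],"twist":[0,0,0],"gripper":-1},{"dp":[-0.01,0,0],"twist":[0,0,0],"gripper":-1},{"dp":[-0.01,0,0],"twist":[0,0,0],"gripper":-1},{"dp":[-0.01,0,0],"twist":[0,0,0],"gripper":-1},{"dp":[-0.01,0,0],"twist":[0,0,0],"gripper":-1},{"dp":[-0.01,0,0],"twist":[0,0,0],"gripper":-1},{"dp":[-0.01,0,0],"twist":[0,0,0],"gripper":-1},{"dp":[-0.01,0,0],"twist":[0,0,0],"gripper":-1},{"dp":[0,0,0],"twist":[0,0,0],"gripper":-1}]' >/dev/null; python3 gp.py
for i in 1 2 3; do python3 -m pendant '[{"dp":[-0.005,0,0],"twist":[0,0,0],"gripper":-1},{"dp":[-0.005,0,0],"twist":[0,0,0],"gripper":-1},{"dp":[-0.0025,0,0],"twist":[0,0,0],"gripper":-1},{"dp":[0,0,0],"twist":[0,0,0],"gripper":-1},{"dp":[0,0,0],"twist":[0,0,0],"gripper":-1},{"dp":[0,0,0],"twist":[0,0,0],"gripper":-1},{"dp":[0,0,0],"twist":[0,0,0],"gripper":-1},{"dp":[0,0,0],"twist":[0,0,0],"gripper":-1},{"dp":[0,0,0],"twist":[0,0,0],"gripper":-1},{"dp":[0,0,0],"twist":[0,0,0],"gripper":-1}]' >/dev/null;  python3 gp.py; done; python3 q.py
```

```text
gauge xy mm [  60.8 -107.5] z 0.0765 F gx,gy,z [ 0.6 -1.2 -0.8] t 23.6833
gauge xy mm [  60.8 -106.4] z 0.0765 F gx,gy,z [-0.3  0.4 -0.4] t 24.5167
gauge xy mm [  60.8 -104.9] z 0.0765 F gx,gy,z [-1.2 -0.9 -0.2] t 25.35
gauge xy mm [  60.8 -103.5] z 0.0765 F gx,gy,z [0.1 0.7 0.6] t 26.1833
top -130.17804213965644 -58.04087593592746 q~ 90.13716620372898
side -132.95560682798975 -54.03061051973797 q~ 96.92499630825179
```

The stop has clicked into notch 3 (q≈90.1), with the finger clear of the lever. Now I'll retreat, rise and cross to behind the bracket's flange.

```bash
python3 -m pendant '[{"dp":[0.05,0,0],"twist":[0,0,0],"gripper":-1},{"dp":[0.05,0,0],"twist":[0,0,0],"gripper":-1},{"dp":[0,0,-0.18],"twist":[0,0,0],"gripper":-1},{"dp":[0,0,-0.18],"twist":[0,0,0],"gripper":-1},{"dp":[0,0,-0.18],"twist":[0,0,0],"gripper":-1},{"dp":[0,0,-0.18],"twist":[0,0,0],"gripper":-1},{"dp":[0,0,-0.18],"twist":[0,0,0],"gripper":-1},{"dp":[0,0,-0.18],"twist":[0,0,0],"gripper":-1},{"dp":[0,0,0],"twist":[0,0,0],"gripper":-1},{"dp":[0,0,0],"twist":[0,0,0],"gripper":-1}]' >/dev/null; python3 gp.py
python3 -m pendant '[{"dp":[-0.234,0.0623,0],"twist":[0,0,0],"gripper":-0.1},{"dp":[-0.234,0.0623,0],"twist":[0,0,0],"gripper":-0.1},{"dp":[-0.234,0.0623,0],"twist":[0,0,0],"gripper":-0.1},{"dp":[-0.234,0.0623,0],"twist":[0,0,0],"gripper":-0.1},{"dp":[-0.234,0.0623,0],"twist":[0,0,0],"gripper":-0.1},{"dp":[-0.234,0.0623,0],"twist":[0,0,0],"gripper":-0.1},{"dp":[-0.234,0.0623,0],"twist":[0,0,0],"gripper":-0.1},{"dp":[-0.234,0.0623,0],"twist":[0,0,0],"gripper":-0.1},{"dp":[-0.234,0.0623,0],"twist":[0,0,0],"gripper":-0.1},{"dp":[-0.234,0.0623,0],"twist":[0,0,0],"gripper":-0.1}]'; python3 gp.py; python3 q.py p3 side
```

```text
gauge xy mm [  61.3 -115.8] z 0.2076 F gx,gy,z [-0.1 -0.7 -1.8] t 27.1167
clock: 27.95
ee_pos: [0.5034, 0.1182, 0.2048]
tcp_rot: [179.9, -0.1, -102.2]
contact_force: [1.0, -0.7, -0.6]
width: 0.451
grip_force: 0.0
gauge xy mm [-14.9 166.2] z 0.2048 F gx,gy,z [ 1.1 -0.5 -0.6] t 27.95
top -130.17804213965644 -57.860161643823226 q~ 90.31788049583321
side -132.95560682798975 -52.91443825832107 q~ 98.04116856966868
```

View pics/p3.png

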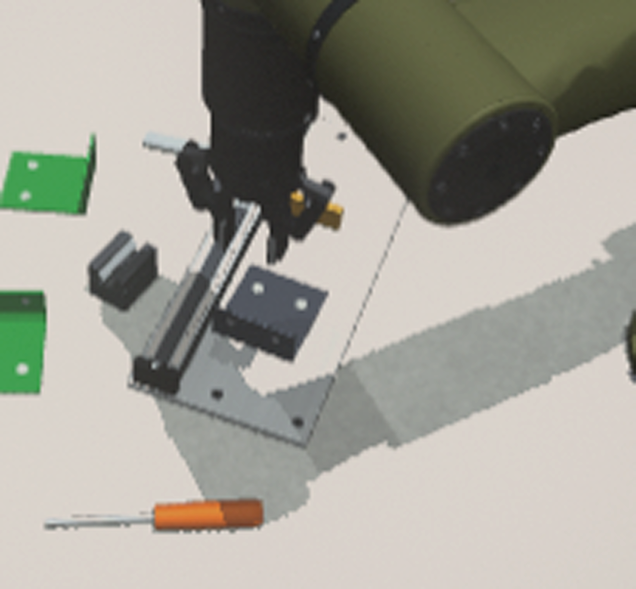

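The gripper hangs above the plate past the flange, which is at about (255,340) in the crop. The stop still reads notch 3. I'll lower it.

```bash
python3 -m pendant '[{"dp":[0,0,0.213],"twist":[0,0,0],"gripper":-0.1},{"dp":[0,0,0.213],"twist":[0,0,0],"gripper":-0.1},{"dp":[0,0,0.213],"twist":[0,0,0],"gripper":-0.1},{"dp":[0,0,0.213],"twist":[0,0,0],"gripper":-0.1},{"dp":[0,0,0.213],"twist":[0,0,0],"gripper":-0.1},{"dp":[0,0,0.213],"twist":[0,0,0],"gripper":-0.1},{"dp":[0,0,0.2],"twist":[0,0,0],"gripper":-0.1},{"dp":[0,0,0],"twist":[0,0,0],"gripper":-0.1},{"dp":[0,0,0],"twist":[0,0,0],"gripper":-0.1},{"dp":[0,0,0],"twist":[0,0,0],"gripper":-0.1}]' >/dev/null; python3 gp.py
python3 -m pendant '[{"dp":[0.02,0,0],"twist":[0,0,0],"gripper":-0.1},{"dp":[0.02,0,0],"twist":[0,0,0],"gripper":-0.1},{"dp":[0.02,0,0],"twist":[0,0,0],"gripper":-0.1},{"dp":[0.02,0,0],"twist":[0,0,0],"gripper":-0.1},{"dp":[0.02,0,0],"twist":[0,0,0],"gripper":-0.1},{"dp":[0.02,0,0],"twist":[0,0,0],"gripper":-0.1},{"dp":[0.02,0,0],"twist":[0,0,0],"gripper":-0.1},{"dp":[0,0,0],"twist":[0,0,0],"gripper":-0.1},{"dp":[0,0,0],"twist":[0,0,0],"gripper":-0.1},{"dp":[0,0,0],"twist":[0,0,0],"gripper":-0.1}]' >/dev/null; python3 gp.py
```

```text
gauge xy mm [-13.3 165.3] z 0.0301 F gx,gy,z [-0.9 -0.   0.3] t 28.8833
gauge xy mm [-14.  148.6] z 0.0287 F gx,gy,z [ 0.  -0.9  0.1] t 29.7167
```

```bash
for i in 1 2 3 4 5; do python3 -m pendant '[{"dp":[0.012,0,0],"twist":[0,0,0],"gripper":-0.1},{"dp":[0.012,0,0],"twist":[0,0,0],"gripper":-0.1},{"dp":[0.012,0,0],"twist":[0,0,0],"gripper":-0.1},{"dp":[0.012,0,0],"twist":[0,0,0],"gripper":-0.1},{"dp":[0.012,0,0],"twist":[0,0,0],"gripper":-0.1},{"dp":[0.012,0,0],"twist":[0,0,0],"gripper":-0.1},{"dp":[0.012,0,0],"twist":[0,0,0],"gripper":-0.1},{"dp":[0.012,0,0],"twist":[0,0,0],"gripper":-0.1},{"dp":[0.012,0,0],"twist":[0,0,0],"gripper":-0.1},{"dp":[0.012,0,0],"twist":[0,0,0],"gripper":-0.1}]' >/dev/null; python3 gp.py; done; python3 q.py p4 side
```

```text
gauge xy mm [-14. 134.] z 0.0287 F gx,gy,z [-1.2  2.2 -0.2] t 30.55
gauge xy mm [-14.  119.6] z 0.0288 F gx,gy,z [-0.1  0.6 -0.8] t 31.3833
gauge xy mm [-14.  105.2] z 0.0288 F gx,gy,z [ 0.1  1.1 -0.2] t 32.2167
gauge xy mm [-14.   90.8] z 0.0288 F gx,gy,z [-0.3  0.3 -0.9] t 33.05
gauge xy mm [-14.   76.4] z 0.0288 F gx,gy,z [-0.5  1.4 -1. ] t 33.8833
top -130.17804213965644 -57.860161643823226 q~ 90.31788049583321
side -132.95560682798975 None q~ None
```

View pics/p4.png

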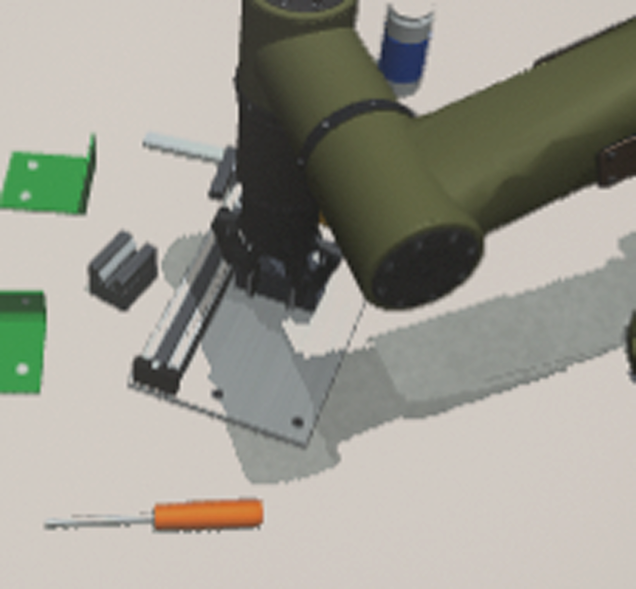

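The bracket has moved flat ahead of both fingers, flange at about (280,290) in the crop, and the stop is unmoved. Now the final slow approach, watching the force.

```bash
python3 -m pendant '[{"dp":[0.011,0,0],"twist":[0,0,0],"gripper":-0.1},{"dp":[0.011,0,0],"twist":[0,0,0],"gripper":-0.1},{"dp":[0.011,0,0],"twist":[0,0,0],"gripper":-0.1},{"dp":[0.011,0,0],"twist":[0,0,0],"gripper":-0.1},{"dp":[0.011,0,0],"twist":[0,0,0],"gripper":-0.1},{"dp":[0.011,0,0],"twist":[0,0,0],"gripper":-0.1},{"dp":[0.011,0,0],"twist":[0,0,0],"gripper":-0.1},{"dp":[0.011,0,0],"twist":[0,0,0],"gripper":-0.1},{"dp":[0.011,0,0],"twist":[0,0,0],"gripper":-0.1},{"dp":[0,0,0],"twist":[0,0,0],"gripper":-0.1}]' >/dev/null; python3 gp.py
for i in 1 2 3; do python3 -m pendant '[{"dp":[0.003,0,0],"twist":[0,0,0],"gripper":-0.1},{"dp":[0.003,0,0],"twist":[0,0,0],"gripper":-0.1},{"dp":[0.003,0,0],"twist":[0,0,0],"gripper":-0.1},{"dp":[0,0,0],"twist":[0,0,0],"gripper":-0.1},{"dp":[0,0,0],"twist":[0,0,0],"gripper":-0.1},{"dp":[0,0,0],"twist":[0,0,0],"gripper":-0.1},{"dp":[0,0,0],"twist":[0,0,0],"gripper":-0.1},{"dp":[0,0,0],"twist":[0,0,0],"gripper":-0.1},{"dp":[0,0,0],"twist":[0,0,0],"gripper":-0.1},{"dp":[0,0,0],"twist":[0,0,0],"gripper":-0.1}]' >/dev/null; python3 gp.py; done; python3 q.py
```

```text
gauge xy mm [-13.9  64.4] z 0.0288 F gx,gy,z [-0.   0.4 -0.3] t 34.8167
gauge xy mm [-13.9  63.7] z 0.0289 F gx,gy,z [-0.3  1.3  2.1] t 35.65
gauge xy mm [-14.   62.5] z 0.0288 F gx,gy,z [0.3 1.7 0.3] t 36.4833
gauge xy mm [-14.   61.4] z 0.0287 F gx,gy,z [-0.7  1.7  2.3] t 37.3167
top -130.17804213965644 -57.860161643823226 q~ 90.31788049583321
side -132.95560682798975 None q~ None
```

```bash
for i in 1 2 3; do python3 -m pendant '[{"dp":[0.003,0,0],"twist":[0,0,0],"gripper":-0.1},{"dp":[0.003,0,0],"twist":[0,0,0],"gripper":-0.1},{"dp":[0.003,0,0],"twist":[0,0,0],"gripper":-0.1},{"dp":[0,0,0],"twist":[0,0,0],"gripper":-0.1},{"dp":[0,0,0],"twist":[0,0,0],"gripper":-0.1},{"dp":[0,0,0],"twist":[0,0,0],"gripper":-0.1},{"dp":[0,0,0],"twist":[0,0,0],"gripper":-0.1},{"dp":[0,0,0],"twist":[0,0,0],"gripper":-0.1},{"dp":[0,0,0],"twist":[0,0,0],"gripper":-0.1},{"dp":[0,0,0],"twist":[0,0,0],"gripper":-0.1}]' >/dev/null; python3 gp.py; done; python3 q.py
```

```text
gauge xy mm [-14.   60.3] z 0.0287 F gx,gy,z [-0.8  0.7  0.8] t 38.25
gauge xy mm [-14.   59.2] z 0.0287 F gx,gy,z [-0.3  1.1  0.3] t 39.0833
gauge xy mm [-14.   58.2] z 0.0287 F gx,gy,z [1.3 1.4 0.6] t 39.9167
top -130.17804213965644 -57.860161643823226 q~ 90.31788049583321
side -132.95560682798975 None q~ None
```

```bash
for i in 1 2; do python3 -m pendant '[{"dp":[0.003,0,0],"twist":[0,0,0],"gripper":-0.1},{"dp":[0.003,0,0],"twist":[0,0,0],"gripper":-0.1},{"dp":[0.002,0,0],"twist":[0,0,0],"gripper":-0.1},{"dp":[0,0,0],"twist":[0,0,0],"gripper":-0.1},{"dp":[0,0,0],"twist":[0,0,0],"gripper":-0.1},{"dp":[0,0,0],"twist":[0,0,0],"gripper":-0.1},{"dp":[0,0,0],"twist":[0,0,0],"gripper":-0.1},{"dp":[0,0,0],"twist":[0,0,0],"gripper":-0.1},{"dp":[0,0,0],"twist":[0,0,0],"gripper":-0.1},{"dp":[0,0,0],"twist":[0,0,0],"gripper":-0.1}]' >/dev/null; python3 gp.py; done
python3 - <<'E'
from h import *
im=read_camera("top");np.save("pics/top5.npy",im)
cv2.imwrite("pics/t5.png",cv2.convertScaleAbs(cv2.resize(im[190:270,230:370,::-1],None,fx=5.5,fy=5.5,interpolation=cv2.INTER_CUBIC),alpha=1.5))
E
```

```text
gauge xy mm [-14.   57.4] z 0.0287 F gx,gy,z [-0.9  4.3 -0.3] t 40.85
gauge xy mm [-14.  57.] z 0.0289 F gx,gy,z [-1.6  7.3  0.4] t 41.6833
```

View pics/t5.png

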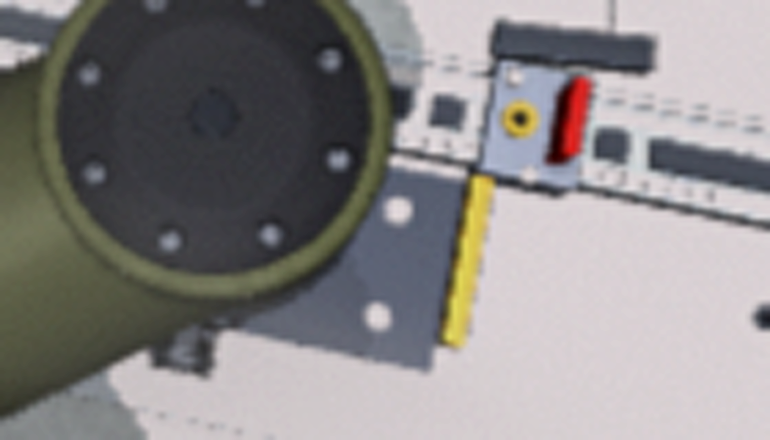

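The bracket's front edge is against the brass finger, contact along (490,180)-(455,345) in the crop. The force rises against the seated stop and is still under its 11 N limit. I'll back straight off, rise and check.

```bash
python3 -m pendant '[{"dp":[-0.01,0,0],"twist":[0,0,0],"gripper":-0.1},{"dp":[-0.02,0,0],"twist":[0,0,0],"gripper":-0.1},{"dp":[-0.06,0,0],"twist":[0,0,0],"gripper":-0.1},{"dp":[-0.1,0,0],"twist":[0,0,0],"gripper":-0.1},{"dp":[-0.1,0,0],"twist":[0,0,0],"gripper":-0.1},{"dp":[0,0,-0.2],"twist":[0,0,0],"gripper":-0.1},{"dp":[0,0,-0.3],"twist":[0,0,0],"gripper":-0.1},{"dp":[0,0,-0.3],"twist":[0,0,0],"gripper":-0.1},{"dp":[0,0,-0.3],"twist":[0,0,0],"gripper":-0.1},{"dp":[0,0,-0.3],"twist":[0,0,0],"gripper":-0.1}]' >/dev/null; python3 gp.py
python3 -m pendant '[{"dp":[-0.3,0,0],"twist":[0,0,0],"gripper":-0.1},{"dp":[-0.3,0,0],"twist":[0,0,0],"gripper":-0.1},{"dp":[-0.3,0,0],"twist":[0,0,0],"gripper":-0.1},{"dp":[-0.3,0,0],"twist":[0,0,0],"gripper":-0.1},{"dp":[-0.3,0,0],"twist":[0,0,0],"gripper":-0.1},{"dp":[-0.3,0,0],"twist":[0,0,0],"gripper":-0.1},{"dp":[-0.3,0,0],"twist":[0,0,0],"gripper":-0.1},{"dp":[0,0,0],"twist":[0,0,0],"gripper":-0.1},{"dp":[0,0,0],"twist":[0,0,0],"gripper":-0.1},{"dp":[0,0,0],"twist":[0,0,0],"gripper":-0.1}]'
python3 q.py; python3 - <<'E'
from h import *
a=read_camera("top")[175:275,215:385,::-1];b=read_camera("side")[120:220,225:395,::-1]
cv2.imwrite("pics/f.png",cv2.convertScaleAbs(cv2.resize(np.vstack([a,b]),None,fx=3,fy=3,interpolation=cv2.INTER_CUBIC),alpha=1.5))
E
```

```text
gauge xy mm [-14.3  91.8] z 0.1986 F gx,gy,z [1.5 1.1 0.9] t 42.5667
clock: 43.4
ee_pos: [0.5413, 0.2916, 0.1962]
tcp_rot: [180.0, -0.1, -102.1]
contact_force: [-0.3, -0.6, 0.7]
width: 0.447
grip_force: 0.0
top -130.17804213965644 -58.52031732940318 q~ 89.65772481025326
side -132.95560682798975 None q~ None
```

View pics/f.png

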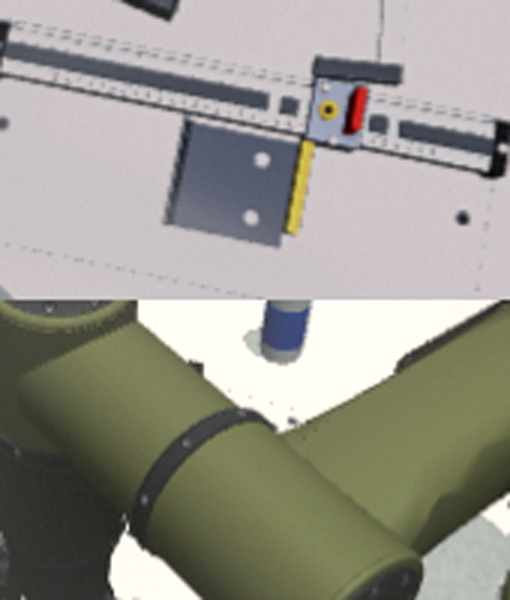

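The final view shows the bracket's edge along the whole brass finger, from (305,145) to (285,235), with the stop in notch 3 (q≈89.7) and nothing touched by the robot. Handing in.

```bash
python3 -c "from cell import *;print(close_job())"
```

```text
the job is handed in; nothing more can be done
None
```

The job is handed in at about 44 s: the camera puts the stop in its third notch (about 89.7 mm), the bracket's front edge looks flat against the brass finger in the last top view, and I saw no sign of the other things being moved.

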